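# Wedge the rocking power unit steady

### The arm

A 7-joint arm with a two-finger parallel gripper is mounted at the origin on the work surface. World frame = base frame: x ahead of the robot, y to its left, z up, the work surface at z = 0. Lengths are in m, angles in rad, forces in N, time in s.
With the tool pointing down it reaches from about 0.4 to 0.875 m from the base axis. Payload 19.3 kg.
Tool frame: the origin (TCP) lies between the finger pads; the fingertips stand 19 mm ahead of it and the grasp point (between the pads) is the TCP; z points along the fingers, y is the direction in which the jaws open and shut (so a half turn about z gives the same grasp; the last joint's range is limited). The gripper opens to 85 mm and grips with 20 to 120 N. Pads are 22 mm wide; open, the fingers measure 114 mm over their backs; the gripper's body (76 mm by 85 mm) begins 54 mm behind the grasp point. The pads swing forward as they close: fully open they stand 13 mm farther back than shut.
Start: joints at [-1.178, 0.521, -0.036, 1.599, 0.021, 1.021, -0.113], TCP at [0.279, 0.559, 0.25] pointing down, gripper open.
Joint ranges: [-2.91, 2.91], [-0.3, 2.13], [-1.5, 1.42], [0.17, 2.43], [-1.26, 4.41], [0.16, 1.93], [-2.52, 2.52]. Speed limits (rad/s): [1.89, 1.89, 2.39, 2.39, 3.01, 3.01, 3.01].

### API

Orientations are given as [roll, pitch, yaw] about the fixed x, y, z axes, in that order (R = Rz(yaw) Ry(pitch) Rx(roll)).
In Python, from workcell import status, imaging, bot gives the robot as it stands.
- The arm moves only by the shell command python3 -m handwheel 'ROWS' [FORCE]. ROWS is JSON, a list of rows, each an object with "offset": the shift along the tool's x, y, z in mm, a list of three; "rot": the turn, a rotation vector about the tool's x, y, z in degrees, a list of three; "claw": the opening, from -1 (shut) to 1 (fully open). A call has 1 to 12 rows; each row shifts and turns the commanded pose from where the row before left it, along the tool's axes as they then stand; what a row does not reach is not made up. A row lasts 1/10 s, in which the tool goes at most 50 mm and 8.59 degrees, less where a joint would pass 70% of its speed; a pose out of reach is approached as far as the arm can. A call is refused whole if a number of a shift passes 50 or a number of a turn 8.59, either way. A call with a gripper value outside its range is refused whole. The fingers move at their own pace and stop on an object; FORCE is the grip in N (left out, the last holds). Time passes only in rows, so rows that do not move let the fingers close. It gives the time, the measured TCP pose, the force and the opening at its end, in the units of the state.
- status.observe(): the state, without advancing time (a new reading comes with each control period).
- imaging.grab_frame(name): name is "scene" or "top" or "wrist"; returns a dict with "color" (480x640x3 uint8, red, green, blue), "range_z" (480x640 float32, m along the optical axis (not along the pixel's ray), 0 where there is no reading), "fx", "fy", "cx", "cy" (pixels), "camera_from_world" (4x4, takes a point from world to camera coordinates). Camera axes: x right, y down, z forward; pixel columns grow to the right and rows downward; lengths in m; the calibration is good to about 2 mm. A picture is of the moment at which its call begins.
- bot.job_done(): hands the job in, once; it reports no verdict.
Trained networks look in the newest picture that a camera, given by its name, has taken for a name from the list of things; names that differ only in an ending like _2 or _b are one class to them, and where a whole thing is asked for, a point or a joint stands for the part that bears it (a point fixed in the world has none). Each returns a list of dicts, best first, with "conf" (0 to 1); they miss things now and then, are a little off and sometimes report something else, mostly with a low value. They report only what shows in the picture. A call takes as long as a camera call. They do not tell look-alikes from the thing itself.
- imaging.regions_of(thing, camera): "region" (480x640 bool, what is visible of it) and "box" ([centre column, centre row, width, height] in pixels, round what is visible of it).
- imaging.mark_of(thing, camera): "uv" ([column, row] in pixels: a listed point, or the origin of a listed thing).
The state is a dict: "clock": time; "qpos": joint angles; "qd": joint speeds; "joint_efforts": joint torques, N m; "position": TCP position; "tool_rot": TCP orientation; "force": force on the tool from outside, world axes, zero at the start; "moment": the same for the moment, N m; "grip_width": finger opening in m.
Only numpy, scipy, OpenCV 4.12 (cv2) and the standard library are available. Lean on these libraries where they do the work, as an engineer would, in place of code of your own. Each camera call takes 0.05 s, during which the arm holds its last target.

### The job

The power unit on the jeweller's bench rocks because one of its four rubber feet is worn short. Without gripping or lifting anything, push the wooden wedge thin end first under the short foot until it is snug, not so far that it jacks the unit up, then press firmly down on top of that corner to check that it no longer rocks. Leave the wedge in place, and do not shove the unit or the things around it about.

Things in the scene. Friction and masses are not known exactly. Their poses are not given: they have to be found in the camera images.
- unit: Grey box-shaped power unit, 1.4 to 1.9 kg, loose, on four round-ended black rubber feet at x = +-55, y = +-75 mm. Housing 150 mm (x) by 190 mm (y), from 22 to 97 mm above the bench; flat top but for a dial (34 mm wide, 13 mm tall) at x = -35, y = -55 mm. Origin at bench level under its centre, z up. It starts level on three good feet, the worn one at (+55, +75) in the air.
- unit_corner (a point): Point on the unit's flat top directly above the short foot, 20 mm in from both side walls; the place to press. Without the wedge, a press here of more than about 3.5 to 5 N rocks the unit until the short foot meets the bench; with the wedge snug a steady press of 7 to 15 N does not make it dip. Axes as the unit's.
- short_foot (a point): Centre of the 9 mm radius half-round end of the worn foot: the foot's lowest point lies 9 mm below it and hangs 4 to 9 mm clear of the bench (differs each time). The other three feet have the same round ends, on the bench. Axes as the unit's.
- wedge: Loose hardwood wedge, 60 g, 120 mm long (x), 45 mm wide (y), flat underneath, 20 mm high at the thick end (x = -60 mm), tapering evenly to 2 mm at the thin end (x = +60 mm). Origin: centre of the underside; x points to the thin end, z up. It starts flat on the bench on the unit's +y side, thin end roughly towards the short foot.
- wedge_heel (a point): Centre of the wedge's upright thick end face (45 mm wide, 20 mm high), 10 mm above the bench: the face to push. The wedge slides with under 1 N; once it meets the foot the resistance climbs quickly, and about 3.5 N or more begins to jack the unit up. Friction keeps it where it is left. Axes as the wedge's.
- wedge_face (a point): Centre of the wedge's sloping top face, 11 mm above the wedge's underside; its z is square to the slope (tilted 0.149 rad towards the thin end), x runs down the slope.
- jar: Bystander: small amber glass jar with a dark lid, 44 mm across, 55 mm tall, on the unit's -y side. Origin under its centre.
- screwdriver: Bystander: screwdriver with a wooden handle, 150 mm long, lying beyond the unit on its +x side. Axis x along it to the tip; origin under its middle.
- bur_stand: Bystander: round stepped wooden stand, 68 mm across, 48 mm tall, on the unit's +y side near its -x corner. Origin under its centre.
There are look-alikes about, which are no part of the job. There is more than one size of the wedge; the one meant has the size given above.

How it is judged:
On the way, in this order (a step that is already met when the one before it is completed fails the run):
1. the wedge's thin end is in under the short foot (x of short_foot in the frame of wedge_face between -0.055 and 0.058 m and y of short_foot in the frame of wedge_face between -0.022 and 0.022 m), for 0.1 s.
2. with the wedge snug, the corner above it is pressed down with more than 5 N and does not dip (all of step 1 and z of short_foot in the frame of wedge_face below 0.0098 m and angle between unit's own z axis and vertical below 0.012 rad and contact force between the fingers and unit above 5 N and contact force between wedge and unit above 0.5 N and horizontal distance between the grasp point and unit_corner below 0.045 m), for 0.15 s.
At the end, for the whole second after the job is handed in: The wedge lies flat on the bench with its slope under the short foot (gap under 0.8 mm), the unit stands level within 0.012 rad (corner neither dipped nor jacked up by more than about 1 mm), both at rest, the unit within 20 mm of where it stood (all of step 1 and z of short_foot in the frame of wedge_face below 0.0098 m and angle between unit's own z axis and vertical below 0.012 rad and angle between wedge's own z axis and vertical below 0.03 rad and height (world z) of wedge below 0.004 m and linear speed of each of unit, wedge below 0.01 m/s and distance of unit from where it was at the start of the episode below 0.02 m); the robot touches nothing.
It fails at once if the wedge is lifted or stood up (height (world z) of wedge above 0.02 m or angle between wedge's own z axis and vertical above 0.5 rad).
It fails at once if the unit is lifted or tipped over (height (world z) of unit above 0.015 m or angle between unit's own z axis and vertical above 0.2 rad).
It fails at once if the unit is shoved more than 30 mm (distance of unit from where it was at the start of the episode above 0.03 m).
It fails at once if a bystander is moved more than 20 mm (distance of any of jar, screwdriver, bur_stand from where it was at the start of the episode above 0.02 m).
It also fails if it takes over 54 s, if anything falls off the work surface, if the arm or the gripper's body presses on something with over 40 N, if the wrist force passes 120 N, or if a joint passes its speed limit or range.

## Working session

There is one attempt and no reset: what is moved stays moved. The work goes in short steps, Python scripts to look and compute and a shell command to move; the robot and the scene stay as the last step left them, time stands still between calls to the robot, and variables do not carry over. Pictures are saved under pics/ and viewed, and the job is handed in when it is done.

```bash
ls; mkdir -p pics
python3 - <<'E'
from workcell import status, imaging, bot
import cv2,numpy as np
s=status.observe();print({k:np.round(v,3).tolist() for k,v in s.items()})
for n in("scene","top","wrist"):
    f=imaging.grab_frame(n);cv2.imwrite(f"pics/a_{n}.png",f["color"][:,:,::-1])
    print(n,f["fx"],f["cx"],f["cy"],np.round(f["camera_from_world"],3).tolist())
E
```

```text
pics
{'clock': 0.0, 'qpos': [-1.178, 0.522, -0.036, 1.6, 0.021, 1.021, -0.113], 'qd': [-0.0, -0.001, -0.001, 0.001, -0.0, 0.001, -0.002], 'joint_efforts': [0.001, -92.71, 1.98, -36.993, 0.018, 0.008, 0.0], 'position': [0.279, 0.559, 0.25], 'tool_rot': [-3.14, 0.0, 2.679], 'force': [-0.141, -0.455, 0.097], 'moment': [-0.004, 0.058, 0.013], 'grip_width': 0.086}
scene 589.7476220831983 321.36021958492535 247.90489113247617 [[-0.818, 0.575, 0.005, 0.511], [0.477, 0.683, -0.553, -0.234], [-0.322, -0.45, -0.833, 1.289], [0.0, 0.0, 0.0, 1.0]]
top 442.0382894249519 312.4076902152785 244.61967607887738 [[-0.011, -1.0, 0.025, -0.018], [-0.993, 0.008, -0.117, 0.609], [0.117, -0.026, -0.993, 0.887], [0.0, 0.0, 0.0, 1.0]]
wrist 367.1782609671382 316.16543787162243 240.50085019676786 [[0.447, 0.894, -0.0, -0.626], [0.857, -0.428, 0.286, -0.038], [0.256, -0.128, -0.958, 0.379], [0.0, 0.0, 0.0, 1.0]]
```

View pics/a_scene.png

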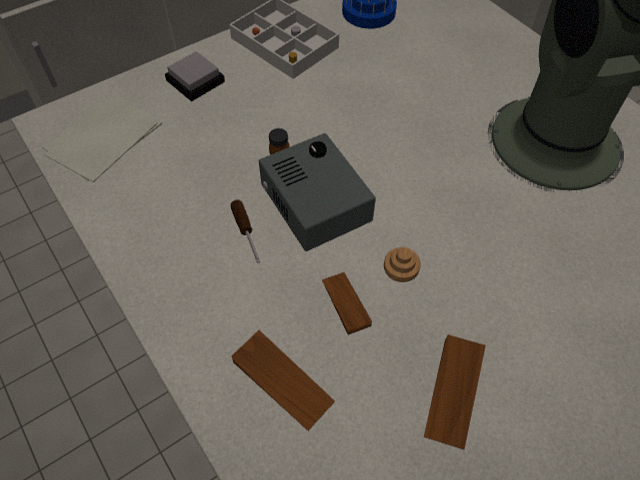

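View pics/a_top.png

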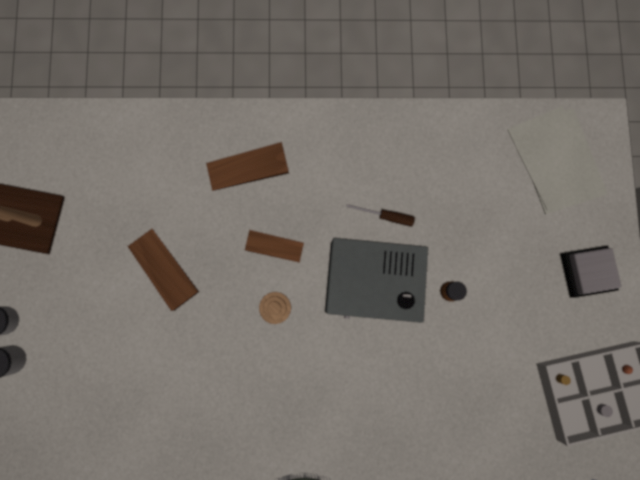

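View pics/a_wrist.png

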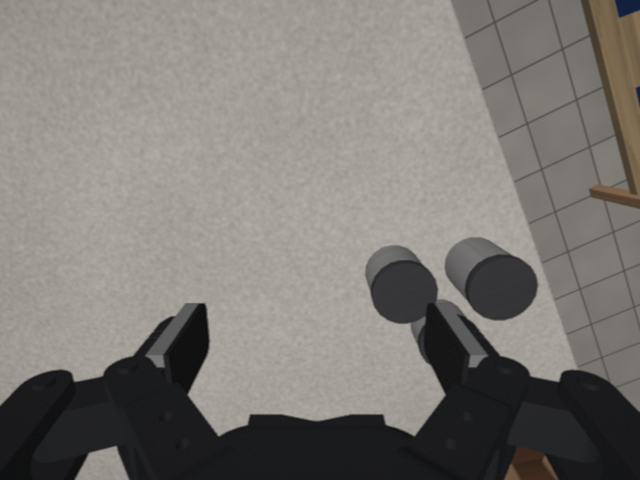

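The small wedge is at scene (347,302) and top (273,246), with the unit at top (378,280). The two bigger wedges are look-alikes. Next I'll measure by depth.

```bash
cat > h.py <<'E'
from workcell import status, imaging, bot
import cv2,numpy as np
np.set_printoptions(precision=4,suppress=True)
def cloud(f):
    z=f["range_z"];v,u=np.mgrid[:480,:640]
    c=np.stack([(u-f["cx"])/f["fx"]*z,(v-f["cy"])/f["fy"]*z,z,np.ones_like(z)],-1)
    w=c@np.linalg.inv(f["camera_from_world"]).T
    w[z==0]=np.nan
    return w[...,:3]
def proj(f,p):
    q=f["camera_from_world"]@np.append(p,1);return np.array([f["fx"]*q[0]/q[2]+f["cx"],f["fy"]*q[1]/q[2]+f["cy"]])
def rect(p):
    (c,s,a)=cv2.minAreaRect((p[:,:2]*1000).astype(np.float32));return np.array(c),np.array(s),a,cv2.boxPoints((c,s,a))
E
python3 - <<'E'
from h import *
for n in("scene","top"):
    f=imaging.grab_frame(n);P=cloud(f)
    for t in("unit","wedge","bur_stand","screwdriver","jar","wedge_heel","short_foot","unit_corner"):
        for r in imaging.regions_of(t,n) if t not in("wedge_heel","short_foot","unit_corner") else []:
            m=r["region"];p=P[m];p=p[~np.isnan(p[:,0])]
            if len(p)<30: continue
            c,s,a,b=rect(p)
            print(n,t,round(r["conf"],2),np.array(r["box"]),len(p),"rect",c,s,a,"z",np.percentile(p[:,2],[5,50,95]),)
        for r in imaging.mark_of(t,n): print("  mark",n,t,round(r["conf"],2),np.array(r["uv"]))
    k=(~np.isnan(P[...,0])); print("bench z",np.nanmedian(P[...,2]))
E
```

```text
scene unit 0.92 [318.9 190.9 119.6 119.4] 8619 rect [ 508.0303 -185.5159] [277.0812 204.3361] 85.42947387695312 z [0.0364 0.0959 0.0996]
  mark scene unit 0.73 [314.9 209.5]
scene wedge 0.85 [347.4 303.4  49.9  62.3] 1620 rect [608.9218  56.9634] [125.4397  53.0418] 77.7577133178711 z [0.001  0.0109 0.02  ]
scene wedge 0.8 [456.5 393.4  62.6 113.3] 4370 rect [565.1823 296.4077] [174.8331  67.7172] 37.247344970703125 z [0.0037 0.0151 0.0274]
scene wedge 0.61 [283.4 379.6 104.4 100.5] 4271 rect [783.0431 117.0155] [ 72.4337 175.6559] 12.963735580444336 z [0.0037 0.0155 0.0278]
  mark scene wedge 0.95 [451.8 391.8]
  mark scene wedge 0.82 [349.2 301.5]
  mark scene wedge 0.8 [278.2 380.1]
scene bur_stand 0.62 [402.8 262.9  37.8  34.2] 1036 rect [482.5221  57.7132] [68.6046 67.2082] 46.423133850097656 z [0.006  0.0227 0.0488]
  mark scene bur_stand 0.56 [400.6 266.5]
scene screwdriver 0.84 [245.2 230.4  27.3  64.9] 562 rect [ 677.9968 -179.6882] [169.2424  30.4944] 76.0 z [0.0018 0.0213 0.027 ]
  mark scene screwdriver 0.47 [346.3 302.8]
scene jar 0.59 [279.1 140.3  19.1  31.2] 438 rect 
[... 1357 characters left out ...]
58 ]
  mark top bur_stand 0.67 [275.4 306.9]
top screwdriver 0.66 [380.3 216.2  65.6  20.5] 455 rect [ 676.3843 -173.2974] [143.374   25.0713] 76.9681167602539 z [0.0147 0.0232 0.0275]
  mark top screwdriver 0.64 [377.3 213.5]
top jar 0.68 [453.1 290.4  27.   19.8] 473 rect [ 510.4962 -325.0144] [60.1845 40.6713] 89.53166961669922 z [0.0116 0.0546 0.058 ]
  mark top jar 0.6 [445.9 291.3]
  mark top jar 0.41 [375.7 212.9]
  mark top wedge_heel 0.81 [247.5 242.4]
  mark top wedge_heel 0.8 [283.  157.5]
  mark top wedge_heel 0.7 [186.3 297.9]
  mark top short_foot 0.24 [273.6 246. ]
  mark top unit_corner 0.91 [343.  249.4]
  mark top unit_corner 0.22 [248.7 241.5]
bench z 0.0002938936540630155
```

```bash
cat > meas.py <<'E'
from h import *
def meas(names=("top","scene"),show=True):
    out={}
    for n in names:
        f=imaging.grab_frame(n);P=cloud(f).reshape(-1,3)
        x,y,z=P.T
        with np.errstate(all='ignore'):
            # unit top
            m=(z>.088)&(z<.103)&(abs(x-.535)<.14)&(abs(y+.16)<.16)
            c,s,a,b=rect(P[m]); 
            if s[0]<s[1]: pass
            # plane tilt
            p=P[m];A=np.c_[p[:,:2],np.ones(len(p))];k=np.linalg.lstsq(A,p[:,2],rcond=None)[0]
            i=np.argmax([np.linalg.norm(b[(j+1)%4]-b[j]) for j in range(4)]);d=b[(i+1)%4]-b[i];d=d/np.linalg.norm(d)
            if d[1]<0:d=-d
            uy=d;ux=np.array([d[1],-d[0]])
            foot=c+55*ux+75*uy
            print(n,"UNIT c",c,"size",s,"uy",uy,"yaw",np.arctan2(ux[1],ux[0]),"foot",foot,"slope",k[:2],"bot",len(p))
            # wedge
            for r in imaging.regions_of("wedge",n):
                p=P[r["region"].ravel()];p=p[~np.isnan(p[:,0])]
                if len(p)<100: continue
                c,s,a,b=rect(p)
                if max(s)>150: continue
                i=np.argmax([np.linalg.norm(b[(j+1)%4]-b[j]) for j in range(4)]);d=b[(i+1)%4]-b[i];d=d/np.linalg.norm(d)
                if d[1]>0:d=-d
                q=p[p[:,2]>.004];t=(q[:,:2]*1000-c)@d
                kk=np.polyfit(t,q[:,2]*1000,1)
                # height model z=11-0.15*t -> origin offset
                t0=(kk[1]-11)/0.15
                print(n,"WEDGE",r["conf"],"c",c,"size",s,"dir",d,"yaw",np.arctan2(d[1],d[0]),"slope",kk,"slopeshift",t0,"heel",c-60*d,"thin",c+60*d)
                out[n]=(foot,uy,c,d)
                rel=foot-c;print("  foot in wedge along",rel@d,"lat",rel@np.array([-d[1],d[0]]))
    return out
if __name__=="__main__": meas()
E
python3 meas.py
```

```text
top UNIT c [ 532.9505 -148.4236] size [190.8107 150.3213] uy [0.1035 0.9946] yaw -0.1037262 foot [595.4204 -79.5214] slope [-0.0006 -0.0021] bot 7241
top WEDGE 0.75 c [609.3905  56.1168] size [119.0237  44.6726] dir [-0.2143 -0.9768] yaw -1.7868056 slope [-0.1403 11.436 ] slopeshift 2.9068891011923155 heel [622.2505 114.7225] thin [596.5305  -2.4888]
  foot in wedge along 135.48032526594878 lat 15.426369762636817
scene UNIT c [ 535.6756 -146.9311] size [193.6472 152.0452] uy [0.1092 0.994 ] yaw -0.109370455 foot [598.5334 -78.3826] slope [-0.0037 -0.0042] bot 6220
scene WEDGE 0.92 c [612.2319  58.0883] size [121.6033  45.8276] dir [-0.2281 -0.9736] yaw -1.8009434 slope [-0.1172 11.0176] slopeshift 0.11703497869182419 heel [625.9192 116.5062] thin [598.5447  -0.3297]
  foot in wedge along 135.99743558649413 lat 17.79448906346977
```

```bash
python3 -m handwheel '[{"offset":[-41,-17.5,0],"rot":[0,0,0],"claw":-1},{"offset":[-41,-17.5,0],"rot":[0,0,0],"claw":-1},{"offset":[-41,-17.5,0],"rot":[0,0,0],"claw":-1},{"offset":[-41,-17.5,0],"rot":[0,0,0],"claw":-1},{"offset":[-41,-17.5,0],"rot":[0,0,0],"claw":-1},{"offset":[-41,-17.5,0],"rot":[0,0,0],"claw":-1},{"offset":[-41,-17.5,0],"rot":[0,0,0],"claw":-1},{"offset":[-41,-17.5,0],"rot":[0,0,0],"claw":-1},{"offset":[-41,-17.5,0],"rot":[0,0,0],"claw":-1},{"offset":[-41,-17.5,0],"rot":[0,0,0],"claw":-1},{"offset":[-41,-17.5,0],"rot":[0,0,0],"claw":-1},{"offset":[-41,-17.5,0],"rot":[0,0,0],"claw":-1}]'
python3 -m handwheel '[{"offset":[0,0,0],"rot":[0,0,8.5],"claw":-1},{"offset":[0,0,0],"rot":[0,0,8.5],"claw":-1},{"offset":[0,0,0],"rot":[0,0,8.5],"claw":-1},{"offset":[0,0,0],"rot":[0,0,8.5],"claw":-1},{"offset":[0,0,0],"rot":[0,0,8.5],"claw":-1},{"offset":[0,0,0],"rot":[0,0,8.5],"claw":-1},{"offset":[0,0,0],"rot":[0,0,8.5],"claw":-1},{"offset":[0,0,0],"rot":[0,0,8.5],"claw":-1},{"offset":[0,0,0],"rot":[0,0,3.3],"claw":-1},{"offset":[0,0,0],"rot":[0,0,0],"claw":-1},{"offset":[0,0,0],"rot":[0,0,0],"claw":-1}]'
cat >> h.py <<'E'
def to_tool(target):
    "mm offset in tool axes to world target (m)"
    from scipy.spatial.transform import Rotation as R
    s=status.observe();r=R.from_euler('xyz',s["tool_rot"])
    return r.inv().apply(np.array(target)-s["position"])*1000
E
python3 - <<'E'
from h import *
s=status.observe();print(s["position"],s["tool_rot"],s["force"],s["grip_width"],s["clock"])
print(to_tool([.629,.151,.10]))
f=imaging.grab_frame("wrist");cv2.imwrite("pics/b_wrist.png",f["color"][:,:,::-1])
T=np.linalg.inv(f["camera_from_world"]);print("cam",T[:3,3])
P=cloud(f)
m=P[...,2]; print("finger tip pts: lowest z", )
g=(f["range_z"]>0)&(f["range_z"]<.25); print(g.sum(), np.nanpercentile(P[g],[0,1,5,50],axis=0))
E
```

```text
clock: 2.95
position: [0.6266, 0.1501, 0.2504]
tool_rot: [3.141, 0.0, 2.679]
force: [-0.5, 0.2, -0.0]
grip_width: -0.0001
clock: 4.05
position: [0.6255, 0.1518, 0.2503]
tool_rot: [-3.142, 0.0, 1.437]
force: [-0.2, -0.6, 0.2]
grip_width: 0.0
[0.6255 0.1518 0.2503] [-3.1415  0.0001  1.4368] [-0.2322 -0.6018  0.2098] 1.7083671222281977e-07 4.05
[ -0.2886   3.5812 150.254 ]
cam [0.6374 0.2248 0.3747]
finger tip pts: lowest z
64155 [[0.5679 0.1391 0.2356]
 [0.5738 0.1409 0.2465]
 [0.5808 0.1477 0.2701]
 [0.6288 0.1639 0.3078]]
```

View pics/b_wrist.png

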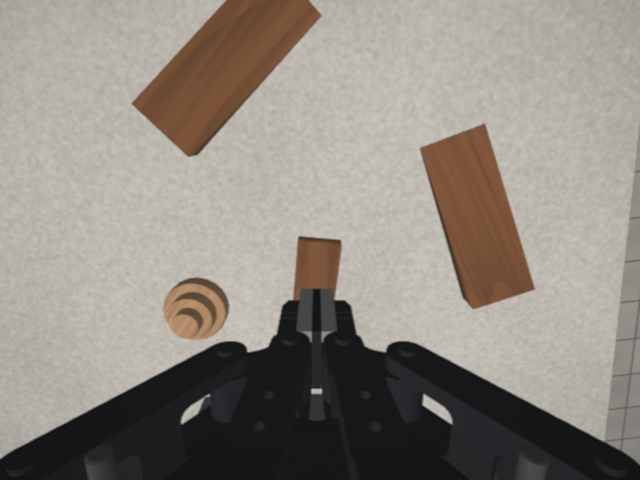

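```bash
python3 -m handwheel '[{"offset":[0,3.5,40],"rot":[0,0,0],"claw":-1},{"offset":[0,0,45],"rot":[0,0,0],"claw":-1},{"offset":[0,0,45],"rot":[0,0,0],"claw":-1},{"offset":[0,0,45],"rot":[0,0,0],"claw":-1},{"offset":[0,0,25],"rot":[0,0,0],"claw":-1},{"offset":[0,0,15],"rot":[0,0,0],"claw":-1},{"offset":[0,0,8],"rot":[0,0,0],"claw":-1},{"offset":[0,0,0],"rot":[0,0,0],"claw":-1},{"offset":[0,0,0],"rot":[0,0,0],"claw":-1}]'
python3 - <<'E'
from h import *
f=imaging.grab_frame("wrist");cv2.imwrite("pics/c_wrist.png",f["color"][:,:,::-1])
f=imaging.grab_frame("scene");cv2.imwrite("pics/c_scene.png",cv2.resize(f["color"][180:400,220:480,::-1],None,fx=3,fy=2.7))
E
```

```text
clock: 5.0
position: [0.6297, 0.1513, 0.0286]
tool_rot: [3.14, -0.001, 1.435]
force: [0.1, -0.3, -0.2]
grip_width: -0.0002
```

View pics/c_wrist.png

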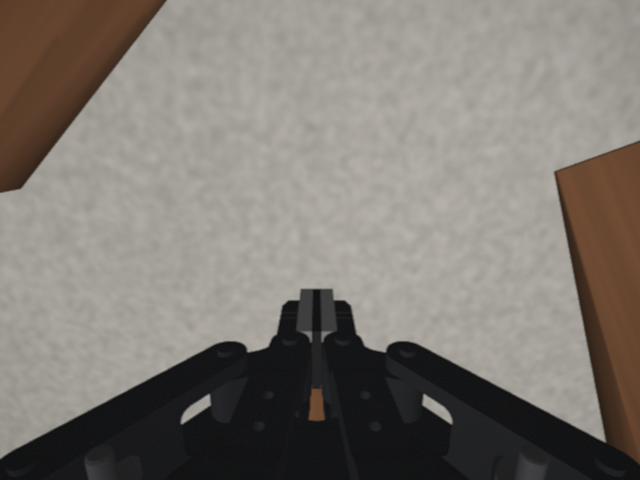

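View pics/c_scene.png

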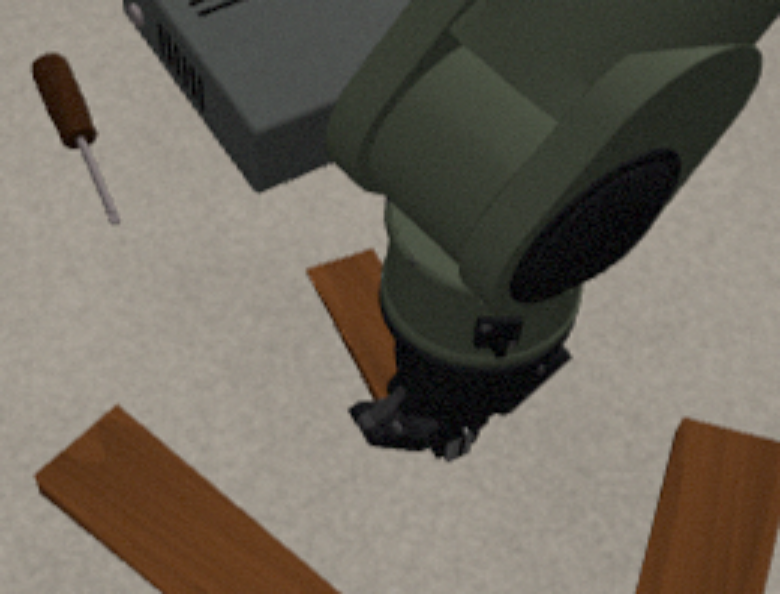

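```bash
python3 -m handwheel '[{"offset":[-8,0,0],"rot":[0,0,0],"claw":-1},{"offset":[-8,0,0],"rot":[0,0,0],"claw":-1},{"offset":[-5,0,0],"rot":[0,0,0],"claw":-1},{"offset":[-5,0,0],"rot":[0,0,0],"claw":-1},{"offset":[-5,0,0],"rot":[0,0,0],"claw":-1},{"offset":[-5,0,0],"rot":[0,0,0],"claw":-1},{"offset":[-5,0,0],"rot":[0,0,0],"claw":-1},{"offset":[-5,0,0],"rot":[0,0,0],"claw":-1},{"offset":[-5,0,0],"rot":[0,0,0],"claw":-1},{"offset":[-5,0,0],"rot":[0,0,0],"claw":-1},{"offset":[0,0,0],"rot":[0,0,0],"claw":-1}]'
python3 - <<'E'
from h import *
for n in("scene","top"):
  f=imaging.grab_frame(n);cv2.imwrite(f"pics/d_{n}.png",cv2.resize(f["color"][150:390,200:480,::-1],None,fx=2.5,fy=2.5))
E
python3 meas.py
```

```text
clock: 6.2
position: [0.6213, 0.0947, 0.0273]
tool_rot: [-3.142, 0.001, 1.433]
force: [0.3, -0.7, -0.5]
grip_width: -0.0001
top UNIT c [ 532.8641 -148.1853] size [190.2939 150.2005] uy [0.102  0.9948] yaw -0.10220895 foot [595.2294 -79.1884] slope [-0.0006 -0.0026] bot 7234
top WEDGE 0.56 c [604.7028  12.1133] size [97.7131 48.4699] dir [-0.2235 -0.9747] yaw -1.7961836 slope [-0.1404 10.0379] slopeshift -6.413994082026058 heel [618.1118  70.5957] thin [591.2938 -46.3692]
  foot in wedge along 91.10957215571851 lat 11.170654567822396
scene UNIT c [ 535.7789 -146.7759] size [191.5083 151.6266] uy [0.1059 0.9944] yaw -0.10610489 foot [598.4125 -78.0225] slope [-0.0051 -0.0037] bot 3459
scene WEDGE 0.76 c [626.4226  23.7854] size [138.0477  32.8866] dir [-0.3817 -0.9243] yaw -1.9624165 slope [-0.3225 16.6359] slopeshift 37.57280209913515 heel [649.3238  79.2429] thin [603.5214 -31.6721]
  foot in wedge along 104.7913382933828 lat 12.969190238195097
```

View pics/d_scene.png

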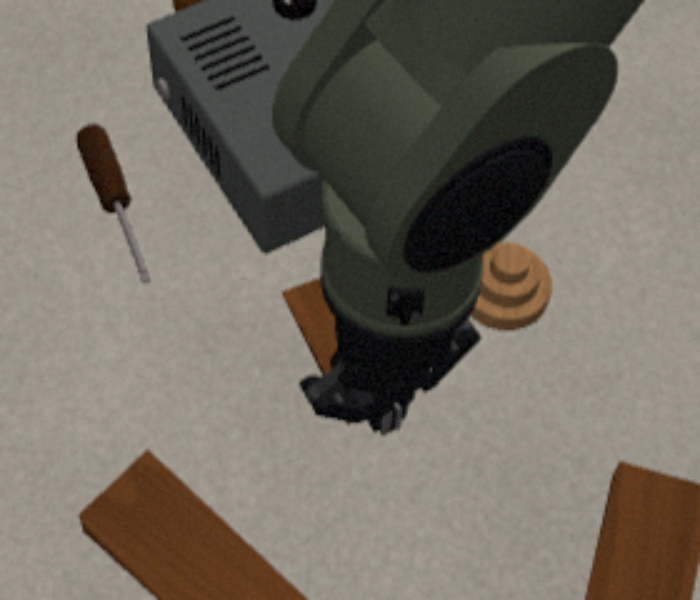

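View pics/d_top.png

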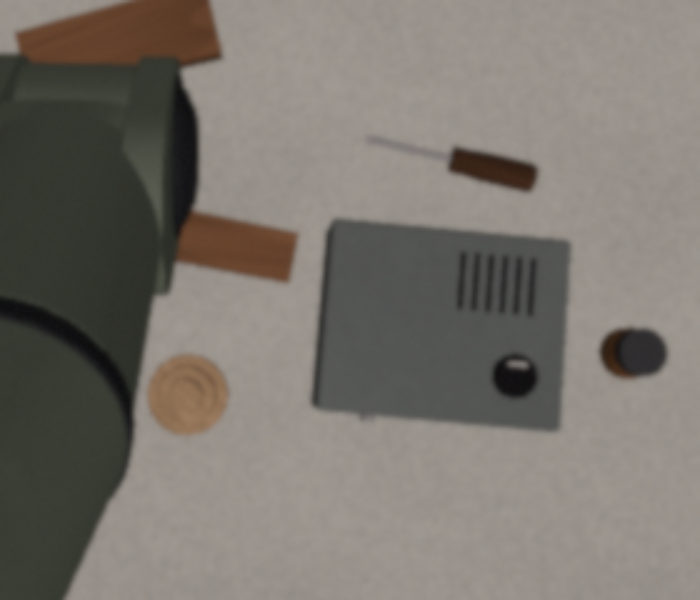

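```bash
cat > w2.py <<'E'
from h import *
# fit wedge from visible front part in top view: side edges & thin end
f=imaging.grab_frame("top");P=cloud(f)
for r in imaging.regions_of("wedge","top"):
    p=P[r["region"]];p=p[~np.isnan(p[:,0])];
    if len(p)<100: continue
    m=np.median(p,0)
    if not(.56<m[0]<.65 and m[1]<.1): continue
    q=p[:,:2]*1000
    y=q[:,1];bins=np.arange(np.floor(y.min())+8,y.max()-12,3)
    L=[];H=[];Y=[]
    for b in bins:
        s=q[(y>=b)&(y<b+3)]
        if len(s)>8: Y.append(b+1.5);L.append(s[:,0].min());H.append(s[:,0].max())
    Y=np.array(Y);mid=(np.array(L)+H)/2
    k=np.polyfit(Y,mid,1);kl=np.polyfit(Y,L,1)[0];kh=np.polyfit(Y,H,1)[0]
    print(r["conf"],"dx/dy L,mid,H",kl,k[0],kh,"width",np.mean(np.array(H)-L),"ymin",np.percentile(y,[0,1,3]))
    print("axis x at y=-20,-79:",np.polyval(k,[-20,-79]),"med dirs",np.arctan2(-1,-k[0]))
print(status.observe()["position"])
E
python3 w2.py
```

```text
0.81 dx/dy L,mid,H 0.17900726842069514 0.18846862492095787 0.19792998142122242 width 46.33050259650497 ymin [-36.9114 -36.6563 -34.388 ]
axis x at y=-20,-79: [597.754  586.6344] med dirs -1.7570798405993382
[0.6213 0.0959 0.0272]
```

```bash
python3 -m handwheel '[{"offset":[-4,0,0],"rot":[0,0,-1],"claw":-1},{"offset":[-4,0,0],"rot":[0,0,0],"claw":-1},{"offset":[-4,0,0],"rot":[0,0,0],"claw":-1},{"offset":[-4,0,0],"rot":[0,0,0],"claw":-1},{"offset":[-4,0,0],"rot":[0,0,0],"claw":-1},{"offset":[-4,0,0],"rot":[0,0,0],"claw":-1},{"offset":[-4,0,0],"rot":[0,0,0],"claw":-1},{"offset":[-4,0,0],"rot":[0,0,0],"claw":-1},{"offset":[0,0,0],"rot":[0,0,0],"claw":-1}]'
python3 w2.py
python3 - <<'E'
from h import *
for n in("scene","top"):
  f=imaging.grab_frame(n);cv2.imwrite(f"pics/e_{n}.png",cv2.resize(f["color"][150:390,200:480,::-1],None,fx=2.5,fy=2.5))
E
```

```text
clock: 7.5
position: [0.6175, 0.0631, 0.0274]
tool_rot: [3.142, 0.0, 1.451]
force: [0.4, 0.4, 0.6]
grip_width: -0.0001
0.89 dx/dy L,mid,H 0.18099636626128393 0.16122024009910219 0.1414441139369247 width 44.10857846329526 ymin [-60.6199 -59.3956 -58.0944]
axis x at y=-20,-79: [601.0616 591.5496] med dirs -1.7306411436583344
[0.6175 0.0639 0.0273]
```

View pics/e_top.png

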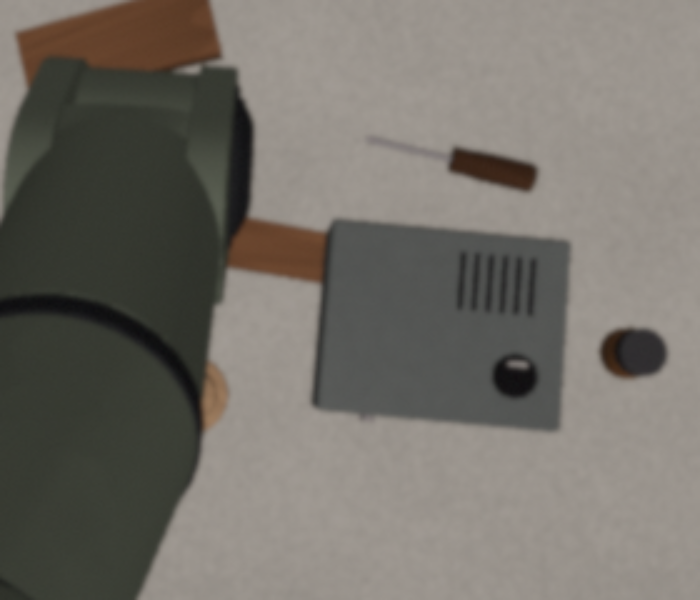

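```bash
python3 -m handwheel '[{"offset":[-4,0,0],"rot":[0,0,0],"claw":-1},{"offset":[-4,0,0],"rot":[0,0,0],"claw":-1},{"offset":[-4,0,0],"rot":[0,0,0],"claw":-1},{"offset":[-4,0,0],"rot":[0,0,0],"claw":-1}]'; python3 -m handwheel '[{"offset":[-2,0,0],"rot":[0,0,0],"claw":-1},{"offset":[-2,0,0],"rot":[0,0,0],"claw":-1}]'; python3 -m handwheel '[{"offset":[-1.5,0,0],"rot":[0,0,0],"claw":-1},{"offset":[0,0,0],"rot":[0,0,0],"claw":-1}]'; python3 -c "
from h import *
for i in range(3):
  imaging.grab_frame('wrist');s=status.observe();print(s['force'],s['position'])"
```

```text
clock: 8.1
position: [0.6155, 0.0475, 0.0273]
tool_rot: [-3.142, 0.0, 1.452]
force: [-1.1, 0.8, 0.1]
grip_width: 0.0002
clock: 8.3
position: [0.6151, 0.0438, 0.0273]
tool_rot: [3.142, -0.0, 1.452]
force: [0.7, -0.1, -0.3]
grip_width: 0.0001
clock: 8.5
position: [0.6149, 0.0424, 0.0273]
tool_rot: [-3.142, 0.0, 1.452]
force: [-0.3, -0.7, -0.0]
grip_width: 0.0003
[0.0626 0.1207 0.9042] [0.615  0.0425 0.0273]
[-0.7821  0.5589 -0.0665] [0.6149 0.0426 0.0273]
[ 0.4026  0.2647 -0.4623] [0.615  0.0427 0.0273]
```

```bash
cat > fa.py <<'E'
from h import *
F=[]
for i in range(6):
    imaging.grab_frame('wrist');F.append(status.observe()['force'])
s=status.observe();print("avgF",np.mean(F,0),"pos",s['position'],s['clock'])
E
python3 -m handwheel '[{"offset":[-2,0,0],"rot":[0,0,0],"claw":-1}]' | grep force; python3 -m handwheel '[{"offset":[-2,0,0],"rot":[0,0,0],"claw":-1}]'| grep force; python3 fa.py
python3 -m handwheel '[{"offset":[-2,0,0],"rot":[0,0,0],"claw":-1}]' | grep force; python3 fa.py
```

```text
force: [-0.3, 0.9, 0.1]
force: [0.1, 0.3, -1.0]
avgF [0.1585 0.0462 0.1598] pos [0.6145 0.0386 0.0273] 9.15
force: [-0.2, 0.2, -0.2]
avgF [-0.3567 -0.0974  0.049 ] pos [0.6143 0.0366 0.0273] 9.55
```

```bash
python3 -m handwheel '[{"offset":[-2,0,0],"rot":[0,0,0],"claw":-1}]' | grep force;python3 -m handwheel '[{"offset":[-2,0,0],"rot":[0,0,0],"claw":-1}]' | grep force; python3 fa.py
```

```text
force: [0.4, 1.3, -0.4]
force: [-0.7, 0.7, -1.5]
avgF [ 0.2247  0.0597 -0.1056] pos [0.6138 0.0327 0.0273] 10.05
```

```bash
python3 -m handwheel '[{"offset":[-2,0,0],"rot":[0,0,0],"claw":-1}]' | grep force;python3 fa.py;python3 -m handwheel '[{"offset":[-1.5,0,0],"rot":[0,0,0],"claw":-1}]' | grep force; python3 fa.py
python3 - <<'E'
from h import *
f=imaging.grab_frame("scene");cv2.imwrite("pics/g_scene.png",cv2.resize(f["color"][150:390,200:480,::-1],None,fx=2.5,fy=2.5))
E
python3 meas.py | grep UNIT
```

```text
force: [0.2, 0.7, 0.4]
avgF [-0.138   0.1798  0.222 ] pos [0.6135 0.0307 0.0273] 10.45
force: [-0.7, 1.7, -0.1]
avgF [0.0276 0.3253 0.0288] pos [0.6133 0.0291 0.0273] 10.85
top UNIT c [ 532.8016 -148.3385] size [190.5078 150.326 ] uy [0.1038 0.9946] yaw -0.1040167 foot [595.2915 -79.4545] slope [-0.0002 -0.0017] bot 7253
scene UNIT c [ 591.0248 -154.0056] size [196.2476  64.9497] uy [0.2655 0.9641] yaw -0.2687174 foot [663.9631 -96.2994] slope [-0.0328  0.0026] bot 1807
```

View pics/g_scene.png

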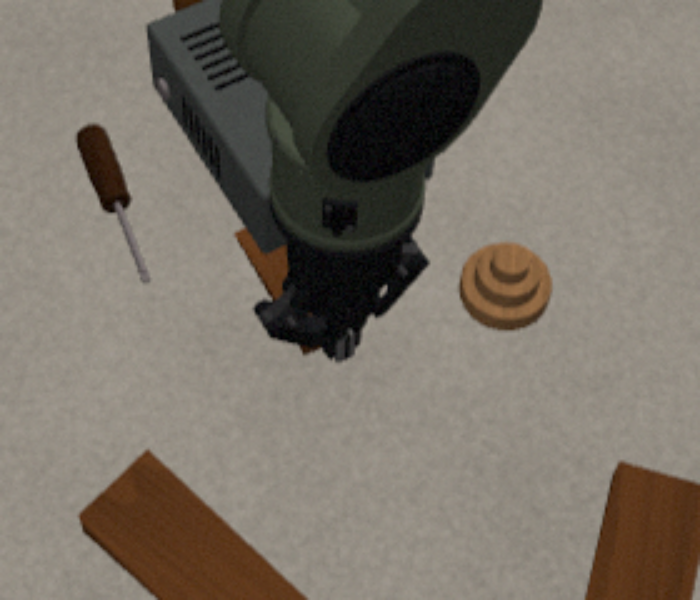

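```bash
python3 -m handwheel '[{"offset":[-1.5,0,0],"rot":[0,0,0],"claw":-1}]' | grep force;python3 fa.py;python3 -m handwheel '[{"offset":[-1.5,0,0],"rot":[0,0,0],"claw":-1}]' | grep force; python3 fa.py
```

```text
force: [0.7, 3.3, -0.4]
avgF [0.0641 1.9618 0.0872] pos [0.6132 0.0278 0.0273] 11.5
force: [1.3, 4.7, 0.4]
avgF [0.3735 3.2882 0.0262] pos [0.613  0.0263 0.0273] 11.9
```

```bash
python3 -m handwheel '[{"offset":[-1.5,0,0],"rot":[0,0,0],"claw":-1}]' | grep force;python3 fa.py;python3 -m handwheel '[{"offset":[-1.5,0,0],"rot":[0,0,0],"claw":-1}]' | grep force; python3 fa.py
```

```text
force: [-0.4, 7.2, 0.9]
avgF [ 0.4718  4.7491 -0.6605] pos [0.6128 0.0249 0.0273] 12.3
force: [1.8, 7.1, 0.1]
avgF [ 0.9468  4.9436 -0.2576] pos [0.6126 0.0233 0.0273] 12.7
```

The wedge met the foot at about y=0.028. My last two steps took it to about 4.9 N, so it may have jacked the unit by a few tenths of a mm at most. I'll back off and check the tilt and unit position.

```bash
python3 -m handwheel '[{"offset":[3,0,0],"rot":[0,0,0],"claw":-1},{"offset":[20,0,0],"rot":[0,0,0],"claw":-1},{"offset":[30,0,0],"rot":[0,0,0],"claw":-1},{"offset":[0,0,-40],"rot":[0,0,0],"claw":-1},{"offset":[0,0,-45],"rot":[0,0,0],"claw":-1},{"offset":[0,0,-45],"rot":[0,0,0],"claw":-1},{"offset":[40,0,-20],"rot":[0,0,0],"claw":-1},{"offset":[40,0,0],"rot":[0,0,0],"claw":-1},{"offset":[0,0,0],"rot":[0,0,0],"claw":-1},{"offset":[0,0,0],"rot":[0,0,0],"claw":-1}]'; python3 meas.py
python3 - <<'E'
from h import *
print(to_tool([.597,-.079,.15]))
for n in("scene","top"):
  f=imaging.grab_frame(n);cv2.imwrite(f"pics/h_{n}.png",cv2.resize(f["color"][150:390,200:480,::-1],None,fx=2.5,fy=2.5))
E
```

```text
clock: 13.7
position: [0.6281, 0.1557, 0.177]
tool_rot: [-3.141, 0.001, 1.453]
force: [0.7, -0.6, -0.3]
grip_width: -0.0
top UNIT c [ 532.9076 -148.9789] size [190.4499 150.1941] uy [0.1092 0.994 ] yaw -0.10943169 foot [595.7696 -80.4343] slope [ 0.0042 -0.0003] bot 7245
top WEDGE 0.66 c [606.9147 -25.322 ] size [74.5312 48.8578] dir [-0.1377 -0.9905] yaw -1.7089286 slope [-0.128  15.0123] slopeshift 26.748682566783458 heel [615.1763  34.1065] thin [598.6531 -84.7505]
  foot in wedge along 56.121933987727886 lat -3.45037266844308
scene UNIT c [ 535.9269 -147.6417] size [193.8227 150.8083] uy [0.1087 0.9941] yaw -0.10890104 foot [598.7525 -79.0637] slope [-0.0025 -0.0013] bot 5437
scene WEDGE 0.68 c [603.4789 -45.2916] size [122.4453  52.2214] dir [-0.1327 -0.9912] yaw -1.7038833 slope [-0.1    11.6688] slopeshift 4.458462067058461 heel [611.4406  14.1779] thin [ 595.5173 -104.761 ]
  foot in wedge along 34.100699048458296 lat -0.20326110264358022
[-234.8764   -3.1672   27.3185]
```

View pics/h_scene.png

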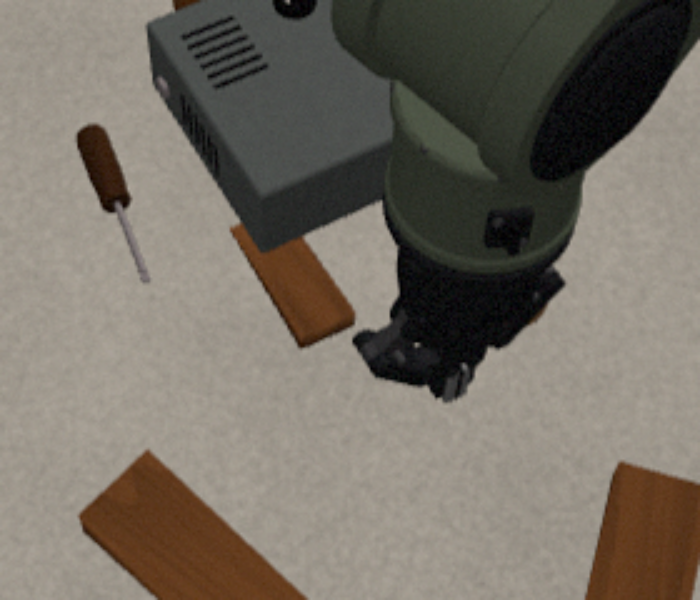

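View pics/h_top.png

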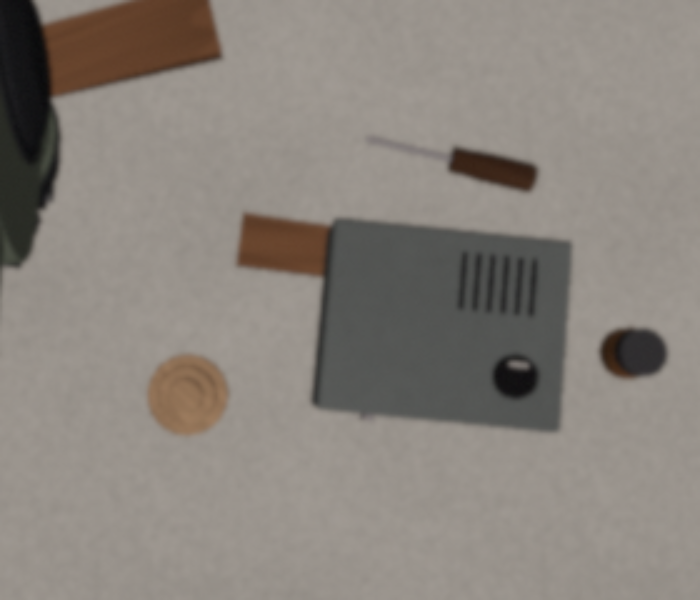

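Wedge lateral offset is about 0 and the foot is about 34 mm along the slope. The unit moved about 1 mm and tilted about 0.005 rad, against the 0.012 limit. Now I'll press the corner.

```bash
python3 -m handwheel '[{"offset":[-45,-3,0],"rot":[0,0,0],"claw":-1},{"offset":[-45,0,0],"rot":[0,0,0],"claw":-1},{"offset":[-45,0,0],"rot":[0,0,0],"claw":-1},{"offset":[-45,0,0],"rot":[0,0,0],"claw":-1},{"offset":[-35,0,0],"rot":[0,0,0],"claw":-1},{"offset":[-20,0,0],"rot":[0,0,0],"claw":-1},{"offset":[0,0,20],"rot":[0,0,0],"claw":-1},{"offset":[0,0,20],"rot":[0,0,0],"claw":-1},{"offset":[0,0,10],"rot":[0,0,0],"claw":-1},{"offset":[0,0,5],"rot":[0,0,0],"claw":-1},{"offset":[0,0,0],"rot":[0,0,0],"claw":-1},{"offset":[0,0,0],"rot":[0,0,0],"claw":-1}]'; python3 fa.py
```

```text
clock: 15.2
position: [0.5979, -0.0777, 0.1229]
tool_rot: [3.141, 0.0, 1.452]
force: [-0.1, 0.0, 0.6]
grip_width: -0.0001
avgF [-0.1587 -0.001   0.1961] pos [ 0.5977 -0.0777  0.1227] 15.5
```

Tip is at about 104 mm and the unit's top is at 97 mm, so I'll descend gently.

```bash
python3 -m handwheel '[{"offset":[0,0,2],"rot":[0,0,0],"claw":-1},{"offset":[0,0,2],"rot":[0,0,0],"claw":-1},{"offset":[0,0,1],"rot":[0,0,0],"claw":-1},{"offset":[0,0,0],"rot":[0,0,0],"claw":-1}]'; python3 fa.py
```

```text
clock: 15.9
position: [0.5974, -0.0777, 0.117]
tool_rot: [-3.141, 0.0, 1.452]
force: [-0.8, -0.8, 0.1]
grip_width: 0.0001
avgF [ 0.1901 -0.3235  0.2529] pos [ 0.5975 -0.0777  0.1174] 16.2
```

```bash
python3 -m handwheel '[{"offset":[0,0,0.7],"rot":[0,0,0],"claw":-1},{"offset":[0,0,0],"rot":[0,0,0],"claw":-1}]' | grep -E "force|pos"; python3 fa.py
```

```text
position: [0.5975, -0.0777, 0.1166]
force: [1.0, 0.1, -1.1]
avgF [0.1445 0.3365 0.025 ] pos [ 0.5975 -0.0777  0.1166] 16.7
```

```bash
python3 -m handwheel '[{"offset":[0,0,0.7],"rot":[0,0,0],"claw":-1},{"offset":[0,0,0],"rot":[0,0,0],"claw":-1}]' | grep -E "force|pos"; python3 fa.py
```

```text
position: [0.5978, -0.0777, 0.1162]
force: [-1.0, -0.2, 5.1]
avgF [-0.7541  0.2717  5.0846] pos [ 0.5977 -0.0777  0.1161] 17.2
```

```bash
python3 -m handwheel '[{"offset":[0,0,0.5],"rot":[0,0,0],"claw":-1},{"offset":[0,0,0],"rot":[0,0,0],"claw":-1},{"offset":[0,0,0],"rot":[0,0,0],"claw":-1}]' | grep -E "force|pos"; python3 fa.py
```

```text
position: [0.5979, -0.0777, 0.116]
force: [-2.9, 0.4, 11.9]
avgF [-2.2258  0.9122 11.2713] pos [ 0.5978 -0.0777  0.116 ] 17.8
```

```bash
python3 fa.py; python3 -m handwheel '[{"offset":[0,0,-2],"rot":[0,0,0],"claw":-1},{"offset":[0,0,-20],"rot":[0,0,0],"claw":-1},{"offset":[0,0,-40],"rot":[0,0,0],"claw":-1},{"offset":[45,0,-10],"rot":[0,0,0],"claw":-1},{"offset":[45,0,0],"rot":[0,0,0],"claw":-1},{"offset":[45,0,0],"rot":[0,0,0],"claw":-1},{"offset":[45,0,0],"rot":[0,0,0],"claw":-1},{"offset":[45,0,0],"rot":[0,0,0],"claw":-1},{"offset":[45,0,0],"rot":[0,0,0],"claw":-1},{"offset":[0,0,0],"rot":[0,0,0],"claw":-1},{"offset":[0,0,0],"rot":[0,0,0],"claw":-1}]'; python3 meas.py;  python3 - <<'E'
from h import *
for n in("scene","top"):
  f=imaging.grab_frame(n);cv2.imwrite(f"pics/i_{n}.png",cv2.resize(f["color"][150:390,200:480,::-1],None,fx=2.5,fy=2.5))
E
```

```text
avgF [-2.5074  0.8138 11.1109] pos [ 0.5978 -0.0777  0.116 ] 18.1
clock: 19.2
position: [0.6293, 0.1913, 0.187]
tool_rot: [-3.141, 0.0, 1.454]
force: [0.6, -0.6, -0.4]
grip_width: 0.0
top UNIT c [ 532.9202 -149.1104] size [190.7704 150.0769] uy [0.1096 0.994 ] yaw -0.109865405 foot [595.812 -80.593] slope [ 0.0031 -0.0001] bot 7248
top WEDGE 0.91 c [604.2841 -24.8929] size [73.9516 44.6177] dir [-0.1069 -0.9943] yaw -1.6778857 slope [-0.1421 14.9019] slopeshift 26.01285056503747 heel [610.6972  34.7633] thin [597.871  -84.5492]
  foot in wedge along 56.28657118980401 lat -2.470130773405387
scene UNIT c [ 536.2004 -148.5717] size [195.4215 150.2727] uy [0.1124 0.9937] yaw -0.11265795 foot [599.2833 -80.2303] slope [ 0.0002 -0.0031] bot 5997
scene WEDGE 0.63 c [601.0533 -45.9968] size [122.9334  54.5578] dir [-0.1276 -0.9918] yaw -1.698739 slope [-0.0977 11.6263] slopeshift 4.175225010993262 heel [608.7089  13.5128] thin [ 593.3977 -105.5063]
  foot in wedge along 34.179538098824764 lat 2.612436895586143
```

View pics/i_scene.png

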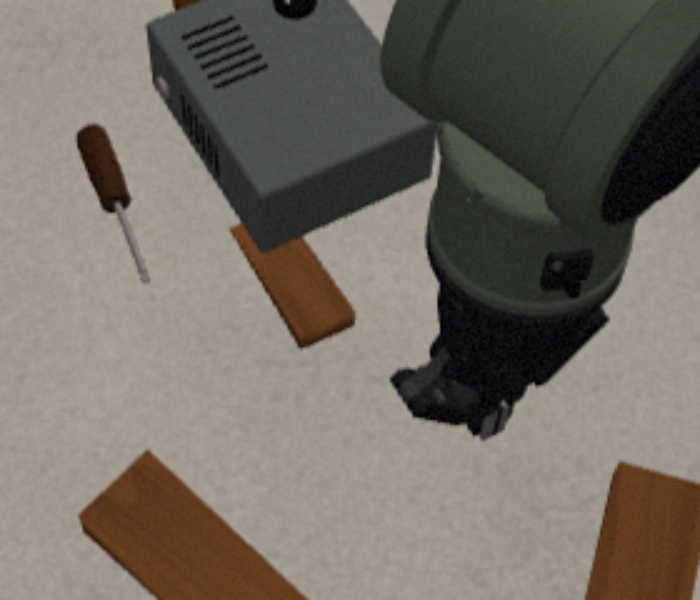

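The wedge is in place under the near corner (crop about (290,290)). The unit is level and the arm is clear, so I'm handing it in.

```bash
python3 -c "
from workcell import bot
print(bot.job_done())"
```

```text
the job is handed in; nothing more can be done
None
```

The job is handed in at about 19 s. The wedge is under the short foot, and a press on that corner did not make it dip. The hand-in gave no verdict.

- **Push:** I pushed the 120 mm wedge by its heel with the shut fingers, and it met the foot within about 3 mm of its centre line. I meant to stop at 1.5 to 2.5 N. I typed two more 1.5 mm steps before reading the previous force, so it reached about 4.9 N steady (7.2 N at most). That was past the roughly 3.5 N at which jacking begins.
- **Press:** I pressed the corner with about 11 N for over half a second, and the tip sank only about 0.1 mm between 5 and 11 N.
- **Last checks:** The unit shifted 1 to 2 mm. The top camera shows its tilt changed by about 0.004 rad in total, against the limit of 0.012, so it may be jacked by a few tenths of a mm.
- **What disagreed:** The scene camera put the foot 34 mm along the wedge from its middle. The top camera's 56 mm comes from the visible part of the wedge only, so I set it aside.

The last scene picture showed the wedge in place, the screwdriver unmoved and the arm clear of everything. I did not measure the jar and the bur stand again.

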